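Find and seat the rocking box lid

ROBOT

A 7-joint arm with a two-finger parallel gripper is mounted at the origin on the work surface. World frame = base frame: x ahead of the robot, y to its left, z up, the work surface at z = 0. Lengths are in m, angles in rad, forces in N, time in s.
With the tool pointing down it reaches from about 0.425 to 0.925 m from the base axis. Payload 6.8 kg.
Tool frame: the origin (TCP) lies midway between the tips of the shut fingers; the grasp point (between the pads) lies 19 mm behind it; x points along the fingers, y is the direction in which the jaws open and shut, and the axes are right-handed (so a half turn about x gives the same grasp; the last joint's range is limited). The gripper opens to 85 mm and grips with 20 to 120 N. Pads are 22 mm wide; open, the fingers measure 114 mm over their backs; the gripper's body (76 mm by 85 mm) begins 54 mm behind the grasp point. The pads swing forward as they close: fully open they stand 13 mm farther back than shut.
Start: joints at [1.048, 0.477, 0.022, 1.555, -0.011, 1.109, -0.083], TCP at [0.272, -0.618, 0.231] pointing down, gripper open.
Joint ranges: [-2.96, 2.96], [-0.34, 2.1], [-1.41, 1.46], [0.24, 2.44], [-1.37, 4.51], [0.17, 1.92], [-2.96, 2.96]. Speed limits (rad/s): [2.39, 2.39, 3.14, 3.14, 3.14, 3.14, 3.14].

INTERFACE

Orientations are given as a rotation vector (axis times angle).
In Python, from bench import r, viewer, nets gives the robot as it stands.
- The arm moves only by the shell command python3 -m pendant 'ROWS' [FORCE]. ROWS is JSON, one flat list of numbers, 5 for each row, row after row: the finger opening in mm, from 0 to 85.4, then the shift along the tool's x, y, z in mm, then the turn about the tool's x in rad. A call has 1 to 20 rows; each row shifts and turns the commanded pose from where the row before left it, along the tool's axes as they then stand; what a row does not reach is not made up. A row lasts 1/8 s, in which the tool goes at most 62.5 mm and 10.7 degrees, less where a joint would pass 70% of its speed; a pose out of reach is approached as far as the arm can. A call with a gripper value outside its range is refused whole. The fingers move at their own pace and stop on an object; FORCE is the grip in N (left out, the last holds). Time passes only in rows, so rows that do not move let the fingers close. It gives the time, the measured TCP pose, the force and the opening at its end, in the units of the state.
- r.get_obs(): the state, without advancing time (a new reading comes with each control period).
- viewer.grab_frame(name): name is "scene" or "top"; returns (picture, depth): 384x512x3 uint8, red, green, blue; 384x512 float32, m along the optical axis (not along the pixel's ray), 0 where there is no reading.
- viewer.calibration(name): a dict with "mtx" (3x3 intrinsics, pixels), "world_to_cam" (4x4, takes a point from world to camera coordinates). Camera axes: x right, y up, looking along -z (the intrinsics and any distortion apply to the point x, -y, -z); pixel columns grow to the right and rows downward; lengths in m; the calibration is good to about 2 mm. A picture is of the moment at which its call begins. calibration takes no time and is no camera call.
- r.hand_in(): hands the job in, once; it reports no verdict.
Trained networks look in the newest picture that a camera, given by its name, has taken for a name from the list of things; names that differ only in an ending like _2 or _b are one class to them, and where a whole thing is asked for, a point or a joint stands for the part that bears it (a point fixed in the world has none). Each returns a list of dicts, best first, with "score" (0 to 1); they miss things now and then, are a little off and sometimes report something else, mostly with a low value. They report only what shows in the picture. A call takes as long as a camera call. They do not tell look-alikes from the thing itself.
- nets.look_for(name, camera): "location" ([x, y, z] in m, in world coordinates, good to about 4 mm: the middle of the surface that is visible of it).
- nets.silhouettes(name, camera): "mask" (384x512 bool, what is visible of it).
The state is a dict: "clock": time; "joints": joint angles; "qvel": joint speeds; "tau": joint torques, N m; "tcp_pos": TCP position; "orientation": TCP orientation; "contact_force": force on the tool from outside, world axes, zero at the start; "moment": the same for the moment, N m; "grip_width": finger opening in m.
Only numpy, scipy, OpenCV 4.12 (cv2) and the standard library are available. Lean on these libraries where they do the work, as an engineer would, in place of code of your own. Each camera call takes 0.05 s, during which the arm holds its last target. There are 200 camera calls.

TASK

One of the four white wooden box lids in the packing case is not seated and rocks. With the fingertips, press lightly near the ends of the lids until you find the one that tips, then press that lid firmly at its middle until it sits fully down and level, and come away from it. Press the sound lids only lightly, lift nothing, and leave everything else where it is.

Things in the scene. Friction and masses are not known exactly. Their poses are not given: they have to be found in the camera images.
- lid_a: Lid a of four identical white wooden box lids: 100 mm (own y) x 70 mm (own x), flat; origin: centre of its top face, z up. All lids: a brown label marks the middle, brass dots 38 mm either side of it along y mark the ends. Tops lie 75 to 83 mm above the table at random: height tells nothing. Gaps between lids 12 to 14 mm
- lid_b: Lid b of four identical white wooden box lids: 100 mm (own y) x 70 mm (own x), flat; origin: centre of its top face, z up. Any sound lid (three of a to d) stays level when pressed: its cushion gives 1 mm for every 2.2 N and springs back; what is in its box is crushed if it is pressed in by over 7 mm (about 15 N)
- lid_c: Lid c of four identical white wooden box lids: 100 mm (own y) x 70 mm (own x), flat; origin: centre of its top face, z up. The loose lid (any of a to d) starts level. Pressed near an end (3 N is plenty) it tips about its own x by about 0.1 rad, that end dropping 4 to 5 mm, and stays tipped; pressing on there does not seat it
- lid_d: Lid d of four identical white wooden box lids: 100 mm (own y) x 70 mm (own x), flat; origin: centre of its top face, z up. The loose lid (any of a to d), pressed at its middle, levels and at 16 to 20 N sinks about 4.5 mm straight down on to its seat, where it stops hard, stays and no longer rocks
- case: low fixed wooden case holding the four boxes, 246 mm (x) by 256 mm (y), walls 42 mm high, 10 mm thick, floor 12 mm; origin at the underside, below the middle of the four lids; lid middles lie at about x +-41, y +-57 mm in its frame, lid ends along its y; its slot for small things is on the +x side. It does not move
- twine: pale spool of twine, 42 mm across, 44 mm high, standing in the far slot of the case; origin under its centre; loose, must stay where it is
- glue: small jar with an orange cap, 32 mm across, 55 mm high, standing in the far slot of the case; origin under its centre; loose, must stay where it is
- tape: roll of brown tape lying flat, 100 mm across, 48 mm high; origin under its centre; loose, must stay where it is
- penpot: white cup, 80 mm across, 100 mm high; origin under its centre; loose, must stay where it is
- parcel: flat wrapped parcel, 120 x 90 x 40 mm; origin under its centre; loose, must stay where it is
- ink_tin: round metal tin, 60 mm across, 40 mm high; origin under its centre; loose, must stay where it is
- tape_cube: green plastic block, 50 x 50 x 30 mm; origin under its centre; loose, must stay where it is
Not all that is in view belongs to the job. Leave any blue or green look-alike of the part that bears lid_c alone.

How it is judged:
On the way, in this order (a step that is already met when the one before it is completed fails the run):
1. the loose lid has been pressed near an end and tipped (more than 0.05 rad) (angle between any of lid_a, lid_b, lid_c, lid_d's own z axis and vertical above 0.05 rad), for 0.1 s.
2. the loose lid is down on its seat and level (((distance of lid_a from where it was at the start of the episode between 0.0035 and 0.007 m and angle between lid_a's own z axis and vertical below 0.025 rad) or (distance of lid_b from where it was at the start of the episode between 0.0035 and 0.007 m and angle between lid_b's own z axis and vertical below 0.025 rad) or (distance of lid_c from where it was at the start of the episode between 0.0035 and 0.007 m and angle between lid_c's own z axis and vertical below 0.025 rad) or (distance of lid_d from where it was at the start of the episode between 0.0035 and 0.007 m and angle between lid_d's own z axis and vertical below 0.025 rad))), for 0.2 s.
At the end, for the whole second after the job is handed in: The loose lid has gone down at least 3.5 mm (and is not lifted) and all lids are level within 0.025 rad (a let-go sound lid springs back up by itself); the other things stand upright within 0.1 rad and within 20 mm of where they were (((distance of lid_a from where it was at the start of the episode between 0.0035 and 0.007 m and angle between lid_a's own z axis and vertical below 0.025 rad) or (distance of lid_b from where it was at the start of the episode between 0.0035 and 0.007 m and angle between lid_b's own z axis and vertical below 0.025 rad) or (distance of lid_c from where it was at the start of the episode between 0.0035 and 0.007 m and angle between lid_c's own z axis and vertical below 0.025 rad) or (distance of lid_d from where it was at the start of the episode between 0.0035 and 0.007 m and angle between lid_d's own z axis and vertical below 0.025 rad)) and angle between each of lid_a, lid_b, lid_c, lid_d's own z axis and vertical below 0.025 rad and distance of each of lid_a, lid_b, lid_c, lid_d from where it was at the start of the episode below 0.007 m and distance of each of twine, glue, tape, penpot, parcel, ink_tin, tape_cube from where it was at the start of the episode below 0.02 m and angle between each of twine, glue, tape, penpot, parcel, ink_tin, tape_cube's own z axis and vertical below 0.1 rad); the robot touches nothing.
It fails at once if a sound lid is pressed in hard (over 7 mm, about 15 N), or a lid is lifted (distance of any of lid_a, lid_b, lid_c, lid_d from where it was at the start of the episode above 0.007 m).
It fails at once if one of the other things is lifted, shoved more than 20 mm or tipped over (distance of any of twine, glue, tape, penpot, parcel, ink_tin, tape_cube from where it was at the start of the episode above 0.02 m or angle between any of twine, glue, tape, penpot, parcel, ink_tin, tape_cube's own z axis and vertical above 0.35 rad).
It also fails if it takes over 51 s, if anything falls off the work surface, if the arm or the gripper's body presses on something with over 40 N, if the wrist force passes 120 N, or if a joint passes its speed limit or range.

## Working session

There is one attempt and no reset: what is moved stays moved. The work goes in short steps, Python scripts to look and compute and a shell command to move; the robot and the scene stay as the last step left them, time stands still between calls to the robot, and variables do not carry over. Pictures are saved under pics/ and viewed, about 8 in all and at most 12, crops included, and the job is handed in when it is done.

```bash
mkdir -p pics
cat > h.py <<'E'
from bench import r, viewer, nets
import numpy as np, cv2
from scipy.spatial.transform import Rotation as R
def world(cam,depth,px):
    c=viewer.calibration(cam);K=np.array(c["mtx"]);T=np.linalg.inv(np.array(c["world_to_cam"]))
    out=[]
    for u,v in px:
        d=np.median(depth[int(v)-1:int(v)+2,int(u)-1:int(u)+2])
        x=(u-K[0,2])/K[0,0]*d;y=(v-K[1,2])/K[1,1]*d
        out.append((T@[x,-y,-d,1])[:3])
    return np.array(out)
E
python3 - <<'E'
from h import *
o=r.get_obs();print(o['clock'],o['tcp_pos'],R.from_rotvec(o['orientation']).as_matrix().round(3),o['contact_force'],o['grip_width'])
for n in("top","scene"):
    p,d=viewer.grab_frame(n);np.savez(f"{n}.npz",p=p,d=d)
    cv2.imwrite(f"pics/{n}0.png",p[:,:,::-1]);c=viewer.calibration(n);print(n,c)
    for k in nets.look_for("lid_a",n):print(k)
E
```

```text
0.0 [ 0.27179655 -0.61721266  0.23030867] [[-0.001  0.403 -0.915]
 [ 0.002 -0.915 -0.403]
 [-1.    -0.002  0.   ]] [ 0.11237133 -0.9538404  -0.11747246] 0.08568779723049666
top {'mtx': array([[394.87052511,   0.        , 254.63252007],
       [  0.        , 394.87052511, 196.67721642],
       [  0.        ,   0.        ,   1.        ]]), 'world_to_cam': array([[ 9.97774140e-03, -9.99945804e-01,  2.97230870e-03,
         1.24517081e-02],
       [ 9.82547075e-01,  1.03561957e-02,  1.85725592e-01,
        -5.42265444e-01],
       [-1.85746308e-01,  1.06731130e-03,  9.82597155e-01,
        -1.21096139e+00],
       [ 0.00000000e+00,  0.00000000e+00,  0.00000000e+00,
         1.00000000e+00]])}
{'location': [0.6137, 0.0318, 0.0783], 'score': 0.97}
{'location': [0.3638, 0.1043, 0.0759], 'score': 0.97}
{'location': [0.3712, -0.119, 0.0724], 'score': 0.91}
{'location': [0.6027, -0.0809, 0.0769], 'score': 0.71}
{'location': [0.5311, 0.0412, 0.0798], 'score': 0.68}
{'location': [0.6417, -0.0272, 0.0116], 'score': 0.64}
{'location': [0.52, -0.0727, 0.0728], 'score': 0.63}
scene {'mtx': array([[354.85836342,   0.        , 259.5085091 ],
       [  0.        , 354.85836342, 188.5716129 ],
       [  0.        ,   0.        ,   1.        ]]), 'world_to_cam': array([[ 0.77493633,  0.63202705, -0.00393604, -0.41999806],
       [-0.40537878,  0.50179864,  0.76411136,  0.12780507],
       [ 0.48491415, -0.59054207,  0.64507235, -1.44366679],
       [ 0.        ,  0.        ,  0.        ,  1.        ]])}
{'location': [0.3809, -0.1317, 0.0776], 'score': 0.84}
{'location': [0.6135, -0.0948, 0.0792], 'score': 0.82}
{'location': [0.6202, 0.0218, 0.0769], 'score': 0.77}
{'location': [0.5294, -0.0828, 0.0771], 'score': 0.76}
{'location': [0.5417, 0.0239, 0.0776], 'score': 0.66}
{'location': [0.3766, 0.0941, 0.0746], 'score': 0.59}
```

View pics/top0.png

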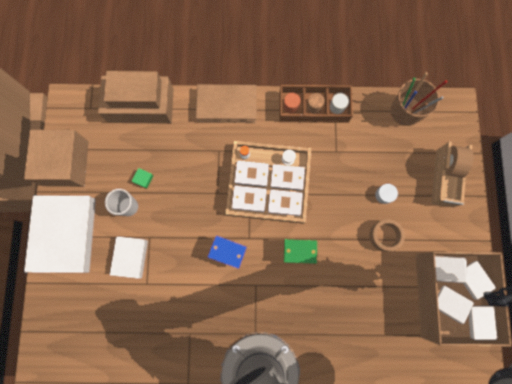

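Run:
```python
import cv2
i=cv2.imread("pics/top0.png")[100:270,160:350]
cv2.imwrite("pics/top0c.png",cv2.resize(i,None,fx=3.5,fy=3.5,interpolation=cv2.INTER_CUBIC)[:600])
```

```text
(no output)
```

View pics/top0c.png

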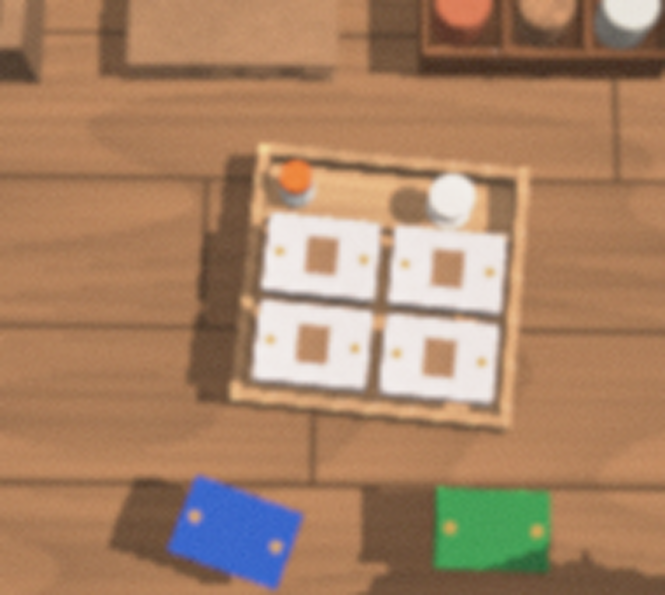

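The top view shows the case with four white lids, labels at about crop px (322,256), (447,268), (313,343), (440,357). The glue and twine are in the far slot, and the blue and green decoys are nearer the base. Next I compute the lid poses.

Run:
```python
from h import *
z=np.load("top.npz");d=z['d']
P={'FL':[(280,251),(322,256),(363,260)],'FR':[(405,264),(447,268),(489,272)],'NL':[(270,339),(313,343),(355,348)],'NR':[(396,353),(440,357),(481,362)]}
for k,p in P.items():
    w=world("top",d,[((x+.5)/3.5-.5+160,(y+.5)/3.5-.5+100) for x,y in p])
    v=w[0]-w[2];print(k,w.round(4).tolist(),"yaw",np.arctan2(-v[0],v[1]).round(3),"len",np.linalg.norm(v).round(4))
w=world("top",d,[((x+.5)/3.5-.5+160,(y+.5)/3.5-.5+100) for x,y in[(297,175),(452,190)]]);print(w)
```

```text
FL [[0.617, 0.0661, 0.0819], [0.613, 0.0282, 0.0808], [0.6095, -0.0087, 0.0817]] yaw -0.1 len 0.0752
FR [[0.6071, -0.0467, 0.078], [0.6034, -0.0845, 0.0794], [0.6007, -0.1226, 0.077]] yaw -0.084 len 0.0761
NL [[0.5365, 0.0737, 0.0803], [0.5336, 0.0354, 0.0788], [0.5291, -0.0021, 0.0804]] yaw -0.097 len 0.0762
NR [[0.5255, -0.0387, 0.0777], [0.5218, -0.0777, 0.0805], [0.5178, -0.1143, 0.0794]] yaw -0.101 len 0.0759
[[ 0.69282467  0.05223184  0.06789193]
 [ 0.68362666 -0.0915315   0.05605616]]
```

```bash
python3 -m pendant '[0,0,0,0,-0.1767, 0,0,0,0,-0.1767, 0,0,0,0,-0.1767, 0,0,0,0,-0.1767, 0,0,0,0,-0.1767, 0,0,0,0,-0.1767, 0,0,19.7,-52.6,0, 0,0,19.7,-52.6,0, 0,0,19.7,-52.6,0, 0,0,19.7,-52.6,0, 0,0,19.7,-52.6,0, 0,0,19.7,-52.6,0, 0,0,19.7,-52.6,0, 0,0,19.7,-52.6,0, 0,0,19.7,-52.6,0, 0,0,19.7,-52.6,0]' 20
python3 - <<'E'
from h import *
o=r.get_obs();print(o['clock'],o['tcp_pos'],R.from_rotvec(o['orientation']).as_matrix().round(3).tolist(),o['contact_force'],o['joints'])
E
```

```text
clock: 2.2
tcp_pos: [0.519, -0.1115, 0.2314]
orientation: [1.28, 1.162, -1.28]
contact_force: [0.7, -0.3, 0.0]
grip_width: -0.0002
2.2 [ 0.51896595 -0.11152655  0.23140381] [[0.0, 0.995, -0.096], [-0.0, -0.096, -0.995], [-1.0, 0.0, 0.0]] [ 0.67356403 -0.33900649  0.03833607] [ 0.49408819  0.27843624 -0.4760099   1.87352664  0.14837672  1.02389736
 -0.13983699]
```

```bash
python3 -m pendant '[0,45,0,0,0, 0,45,0,0,0, 0,45,0,0,0, 0,5,0,0,0, 0,3,0,0,0, 0,3,0,0,0, 0,0,0,0,0]'
```

```text
clock: 3.08
tcp_pos: [0.5192, -0.1133, 0.0864]
orientation: [1.28, 1.16, -1.278]
contact_force: [0.7, 0.2, -0.4]
grip_width: 0.0001
```

```bash
python3 -m pendant '[0,2,0,0,0, 0,0,0,0,0]';python3 -m pendant '[0,2,0,0,0, 0,0,0,0,0]'
```

```text
clock: 3.32
tcp_pos: [0.5185, -0.1131, 0.0835]
orientation: [1.279, 1.162, -1.279]
contact_force: [0.6, -0.3, -0.2]
grip_width: 0.0
clock: 3.58
tcp_pos: [0.5183, -0.113, 0.0811]
orientation: [1.279, 1.163, -1.28]
contact_force: [0.3, -0.7, -0.5]
grip_width: -0.0
```

```bash
for i in 1 2; do python3 -m pendant '[0,1.5,0,0,0, 0,0,0,0,0]'|grep -E "clock|tcp|force"; done
```

```text
clock: 3.82
tcp_pos: [0.5184, -0.113, 0.0797]
contact_force: [-0.2, -0.4, -0.2]
clock: 4.08
tcp_pos: [0.5184, -0.113, 0.0782]
contact_force: [-0.1, 0.4, 1.1]
```

```bash
for i in 1 2; do python3 -m pendant '[0,1,0,0,0, 0,0,0,0,0]'|grep -E "clock|tcp|force"; done
```

```text
clock: 4.32
tcp_pos: [0.5185, -0.1131, 0.0774]
contact_force: [-0.5, 0.9, 0.9]
clock: 4.58
tcp_pos: [0.5186, -0.113, 0.0764]
contact_force: [-1.0, 0.8, 2.7]
```

```bash
for i in 1 2; do python3 -m pendant '[0,1,0,0,0, 0,0,0,0,0]'|grep -E "clock|tcp|force"; done
python3 - <<'E'
from h import *
print(r.get_obs()['moment'])
E
```

```text
clock: 4.82
tcp_pos: [0.5186, -0.113, 0.0755]
contact_force: [-1.0, -0.2, 5.1]
clock: 5.08
tcp_pos: [0.5186, -0.113, 0.0746]
contact_force: [-1.6, 0.3, 7.3]
[0.03979832 0.4314688  0.01373511]
```

```bash
python3 -m pendant '[0,-14,0,0,0, 0,0,0.5,-56.5,0, 0,0,0,-56.5,0, 0,5,0,0,0, 0,0,0,0,0]'; for i in 1 2 3; do python3 -m pendant '[0,1.5,0,0,0, 0,0,0,0,0]'|grep -E "clock|tcp|force"; done
```

```text
clock: 5.7
tcp_pos: [0.5294, -0.0011, 0.0832]
orientation: [1.278, 1.163, -1.28]
contact_force: [-1.4, -0.7, 0.7]
grip_width: -0.0002
clock: 5.95
tcp_pos: [0.5296, -0.0021, 0.0817]
contact_force: [0.3, -0.3, -0.7]
clock: 6.2
tcp_pos: [0.5297, -0.0009, 0.0802]
contact_force: [-0.2, 0.7, -0.3]
clock: 6.45
tcp_pos: [0.5298, -0.0006, 0.0787]
contact_force: [0.1, -0.1, 0.6]
```

```bash
for i in 1 2 3; do python3 -m pendant '[0,1,0,0,0, 0,0,0,0,0]'|grep -E "clock|tcp|force"; done
```

```text
clock: 6.7
tcp_pos: [0.5298, -0.0005, 0.0778]
contact_force: [0.3, 0.1, 0.4]
clock: 6.95
tcp_pos: [0.5298, -0.0005, 0.0769]
contact_force: [-0.2, 0.1, 1.9]
clock: 7.2
tcp_pos: [0.5299, -0.0005, 0.0766]
contact_force: [-3.6, -0.3, 10.5]
```

```bash
python3 -m pendant '[0,-30,0,0,0, 0,-45,0,0,0, 0,-45,0,0,0]'
python3 - <<'E'
from h import *
p,d=viewer.grab_frame("scene");np.savez("s1.npz",p=p,d=d)
cv2.imwrite("pics/s1.png",p[:,:,::-1])
c=viewer.calibration("scene");K=np.array(c["mtx"]);T=np.array(c["world_to_cam"])
d0=np.load("scene.npz")['d']
L={'FL':(.613,.0282,.081),'FR':(.6034,-.0845,.078),'NL':(.5336,.0354,.080),'NR':(.5218,-.0777,.079)}
a=np.array([.095,.995,0])
def fit(d):
  v,u=np.mgrid[0:384,0:512];X=(u-K[0,2])/K[0,0]*d;Y=(v-K[1,2])/K[1,1]*d
  return (np.stack([X,-Y,-d,d*0+1],-1)@np.linalg.inv(T).T)[...,:3]
for n,D in(("before",d0),("after",d)):
  W=fit(D)
  for k,c0 in L.items():
    q=W-np.array(c0);s=q@a;t=q@np.array([.995,-.095,0])
    m=(abs(s)<.044)&(abs(t)<.028)&(abs(q[...,2])<.02)&(D>0)
    A=np.c_[s[m],t[m],np.ones(m.sum())];x=np.linalg.lstsq(A,W[...,2][m],rcond=None)[0]
    print(n,k,m.sum(),"tilt along y",x[0].round(3),"x",x[1].round(3),"z",x[2].round(4))
i=p[90:260,180:370,::-1]
cv2.imwrite("pics/s1c.png",cv2.resize(i,None,fx=3.5,fy=3.5,interpolation=cv2.INTER_CUBIC))
E
```

```text
clock: 7.58
tcp_pos: [0.5294, -0.0006, 0.1968]
orientation: [1.279, 1.163, -1.28]
contact_force: [0.3, -0.6, -0.0]
grip_width: -0.0001
before FL 350 tilt along y 0.001 x 0.004 z 0.0804
before FR 408 tilt along y 0.005 x -0.001 z 0.0771
before NL 305 tilt along y 0.0 x -0.001 z 0.0799
before NR 357 tilt along y 0.004 x -0.008 z 0.0774
after FL 348 tilt along y 0.007 x 0.001 z 0.0807
after FR 406 tilt along y 0.002 x 0.002 z 0.077
after NL 337 tilt along y 0.11 x -0.004 z 0.0793
after NR 354 tilt along y 0.003 x 0.005 z 0.0774
```

View pics/s1c.png

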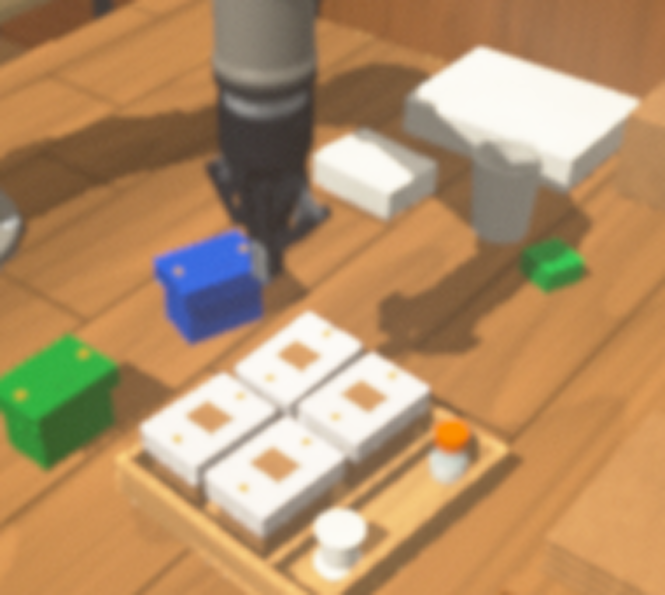

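The scene view shows lid NL (crop px about (300,355)) tipped, and the depth fit gives 0.11 rad with the other three level. I now press NL at its middle.

```bash
python3 -m pendant '[0,0,0.5,-36,0, 0,38,0,0,0, 0,38,0,0,0, 0,36,0,0,0, 0,0,0,0,0]'; for i in 1 2 3; do python3 -m pendant '[0,1.5,0,0,0, 0,0,0,0,0]'|grep -E "clock|tcp|force"; done
```

```text
clock: 8.25
tcp_pos: [0.5323, 0.0352, 0.0819]
orientation: [1.277, 1.165, -1.282]
contact_force: [-0.6, 0.1, 1.2]
grip_width: 0.0002
clock: 8.5
tcp_pos: [0.5343, 0.0352, 0.0834]
contact_force: [-0.0, -0.1, 0.2]
clock: 8.75
tcp_pos: [0.5338, 0.0351, 0.0812]
contact_force: [0.5, -0.3, 1.1]
clock: 9.0
tcp_pos: [0.5336, 0.0352, 0.0792]
contact_force: [-0.2, -0.1, -0.4]
```

```bash
for i in 1 2 3; do python3 -m pendant '[0,1,0,0,0, 0,0,0,0,0]'|grep -E "clock|tcp|force"; done
```

```text
clock: 9.25
tcp_pos: [0.5338, 0.0352, 0.0787]
contact_force: [-0.3, 0.1, 6.0]
clock: 9.5
tcp_pos: [0.5338, 0.0352, 0.0783]
contact_force: [-4.0, -0.9, 11.6]
clock: 9.75
tcp_pos: [0.5338, 0.0352, 0.0775]
contact_force: [-4.9, -1.3, 13.8]
```

```bash
for i in 1 2 3; do python3 -m pendant '[0,1,0,0,0, 0,0,0,0,0]'|grep -E "clock|tcp|force"; done
```

```text
clock: 10.0
tcp_pos: [0.5339, 0.0352, 0.0766]
contact_force: [-4.5, -1.4, 14.5]
clock: 10.25
tcp_pos: [0.5338, 0.0352, 0.0756]
contact_force: [-4.3, -1.2, 15.7]
clock: 10.5
tcp_pos: [0.5339, 0.0352, 0.0754]
contact_force: [-7.5, -2.0, 24.1]
```

```bash
for i in 1 2; do python3 -m pendant '[0,1,0,0,0, 0,0,0,0,0]'|grep -E "clock|tcp|force"; done
```

```text
clock: 10.75
tcp_pos: [0.5339, 0.0352, 0.0753]
contact_force: [-11.3, -2.2, 34.1]
clock: 11.0
tcp_pos: [0.534, 0.0352, 0.0753]
contact_force: [-15.2, -2.7, 43.4]
```

Hard stop. I lift off straight up, then measure.

```bash
python3 -m pendant '[0,-10,0,0,0, 0,-40,0,0,0, 0,-50,0,0,0, 0,-30,0,0,0, 0,0,0,0,0]'
python3 - <<'E'
from h import *
p,d=viewer.grab_frame("scene")
cv2.imwrite("pics/s2.png",cv2.resize(p[90:260,180:370,::-1],None,fx=3.5,fy=3.5,interpolation=cv2.INTER_CUBIC))
c=viewer.calibration("scene");K=np.array(c["mtx"]);T=np.array(c["world_to_cam"])
L={'FL':(.613,.0282,.081),'FR':(.6034,-.0845,.078),'NL':(.5336,.0354,.080),'NR':(.5218,-.0777,.079)}
a=np.array([.095,.995,0])
v,u=np.mgrid[0:384,0:512]
W0=[]
for n,D in(("before",np.load("scene.npz")['d']),("after",d)):
  X=(u-K[0,2])/K[0,0]*D;Y=(v-K[1,2])/K[1,1]*D
  W=(np.stack([X,-Y,-D,D*0+1],-1)@np.linalg.inv(T).T)[...,:3]
  for k,c0 in L.items():
    q=W-np.array(c0);s=q@a;t=q@np.array([.995,-.095,0])
    m=(abs(s)<.044)&(abs(t)<.028)&(abs(q[...,2])<.02)&(D>0)
    A=np.c_[s[m],t[m],np.ones(m.sum())];x=np.linalg.lstsq(A,W[...,2][m],rcond=None)[0]
    print(n,k,x.round(4))
E
```

```text
clock: 11.62
tcp_pos: [0.5354, 0.0355, 0.2038]
orientation: [1.282, 1.159, -1.276]
contact_force: [0.4, -0.1, -1.1]
grip_width: -0.0001
before FL [0.0008 0.0038 0.0804]
before FR [ 0.0053 -0.0006  0.0771]
before NL [ 0.0002 -0.0006  0.0799]
before NR [ 0.004  -0.0076  0.0774]
after FL [0.0027 0.0014 0.0805]
after FR [-0.0001  0.0037  0.0773]
after NL [-0.0027 -0.0025  0.0753]
after NR [-0.0004  0.0095  0.0774]
```

View pics/s2.png

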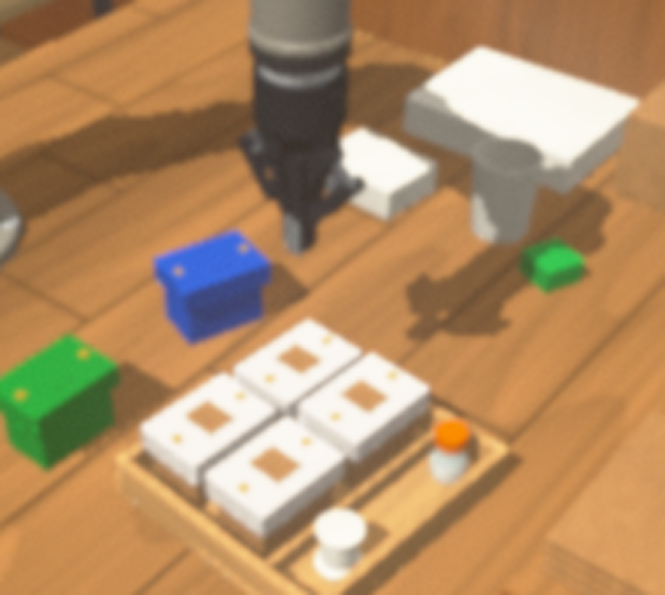

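The picture shows NL (about px (298,360)) level and lower, the other lids, glue and twine unmoved, and the gripper clear. The depth fit puts NL 4.6 mm down.

```bash
python3 -c "
from bench import r
print(r.hand_in())"
```

```text
the job is handed in; nothing more can be done
None
```

The loose lid is seated and level, and the job was handed in after about 11.6 s of robot time. It was the near-left one, centred near (0.534, 0.035).

- **Finding it:** I pressed the near-right lid at its end first. It gave about 2.3 N/mm up to 7.3 N, so it is sound. The near-left lid tipped when pressed at its end, and the depth fit measured 0.11 rad. I did not touch the two far lids.
- **Seating it:** I pressed the near-left lid at its middle. It sank at about 14 to 16 N, slightly less than the 16 to 20 N stated, and then stopped hard. I pressed on to 43 N vertical at the fingertips to confirm the stop.
- **Last checks:** After lifting off, the seated lid was 4.6 mm below where it started and tilted less than 0.004 rad. The other lids were at their original heights to within 0.2 mm and level within 0.01 rad, which is about the noise of the measurement. The glue and twine looked unmoved and the gripper was about 0.13 m clear. I did not measure the positions of the loose things separately.

No check failed.

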